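# Pack the two layers of a specimen kit box

### The job

Finish packing the specimen kit box: take the wide capped jar that stands at the front of the table near the box (not those at the back by the tip boxes) and stand it upright in the empty bottom well, beside the jar already packed, and let it go. Then fit the divider tray, with the tubes it already carries as the upper layer, level into the box above the jars, so that it rests on the four corner posts inside the rim.

Things in the scene. Friction and masses are not known exactly. Their poses are not given: they have to be found in the camera images.
- kit_box: Open grey box, 148 (x) x 184 (y) x 92 mm high, fixed; origin at the centre of its underside. Walls and floor 4 mm, inside 140 x 176. Two 62 x 62 mm bottom wells at y = +34 (empty) and -34 mm (holds a fixed jar, top at z = 76 mm) between ribs 19 mm high; beyond the ribs there is finger room either side of a jar along x. A 24 x 24 mm post in each inside corner, top at z = 80 mm, bears the divider.
- empty_well (a point): Centre of the floor of the empty bottom well, 4 mm above the box's underside; axes as the box. Well 62 x 62 mm, ribs 15 mm above this floor.
- jar_mid (a point): Centre, half-way up, of the loose wide jar (clear body, black screw cap, 43 mm diameter, 72 mm tall, about 140 g), upright on the table, at the front, left of the box; z up. Round: grip it from any side. The slim capped tubes (13 and 17 mm) standing near it do not belong to the job, and any of the three may stand in any of their places.
- divider_grip (a point): Divider tray: white plate 122 (x) x 158 (y) x 5 mm, flat on the table, about 0.2 kg; central upright fin as handle, 16 (x) x 50 (y) mm, top 45 mm above the underside. The point is in the fin, 30 mm above the underside. A tube is fixed at each end (y = +-56 mm, up to 25 mm high). Fits the box either way round, long side to long side, 9 mm play all round; seated, the point is 110 mm above the box's underside.
There are look-alikes about, which are no part of the job. Leave any yellow look-alike of the part that bears jar_mid alone.

How it is judged:
By the outcome, as a careful person would: the job done as asked, in the order asked, and still so for the second after the job is handed in, with the robot touching nothing.
It also fails if it takes over 59 s, if anything falls off the work surface, if the arm or the gripper's body presses on something with over 40 N, if the wrist force passes 120 N, or if a joint passes its speed limit or range.

### The arm

A 6-joint arm with a two-finger parallel gripper is mounted at the origin on a cart in front of the work surface, level with it; the furniture and walls round the work are solid. World frame = base frame: x ahead of the robot, y to its left, z up, the work surface at z = 0. Lengths are in m, angles in rad, forces in N, time in s.
With the tool pointing down it reaches from about 0.35 to 0.875 m from the base axis. Payload 4.2 kg.
Tool frame: the origin (TCP) lies at the very end of the fingers, on their centre line; the grasp point (between the pads) lies 19 mm behind it; y points along the fingers, x is the direction in which the jaws open and shut, and the axes are right-handed (so a half turn about y gives the same grasp; the last joint's range is limited). The gripper opens to 87 mm and grips with 3 to 60 N. Pads are 19 mm wide; open, the fingers measure 117 mm over their backs; the gripper's body (75 mm by 190 mm) begins 51 mm behind the grasp point.
Start: joints at [-0.934, 0.385, 0.008, 0, -1.194, -0.259], TCP at [0.231, -0.581, 0.223] pointing down, gripper open.
Joint ranges: [-3.14, 3.14], [-1.21, 2.06], [-1.07, 1.41], [-3.16, 2.05], [-2.99, -0.16], [-3.1, 3.1]. Speed limits (rad/s): [2.79, 2.79, 3.14, 3.14, 3.14, 3.14].

### API

Orientations are given as a unit quaternion [x, y, z, w].
In Python, from cell import r, capture, calibration gives the robot as it stands.
- The arm moves only by the shell command python3 -m crank 'ROWS'. ROWS is JSON, a list of rows, each a list of 5 numbers: the shift along the tool's x, y, z each as a share of 0.05 m, from -1 to 1, then the turn about the tool's y as a share of 2 pi rad, from -1 to 1, then the closure, from 0 (fully open) to 1 (shut). A call has 1 to 12 rows; each row shifts and turns the pose as measured when the row begins, along the tool's axes as they then stand; what a row does not reach is not made up. A row lasts 1/8 s, in which the tool goes at most 62.5 mm and 10.7 degrees, less where a joint would pass 70% of its speed; a pose out of reach is approached as far as the arm can. A call with a number of a shift or a turn outside -1 to 1 is refused whole. A call with a gripper value outside its range is refused whole. The fingers move at their own pace and stop on an object; the grip force is fixed at half the most. Time passes only in rows, so rows that do not move let the fingers close. It gives the time, the measured TCP pose, the force and the opening at its end, in the units of the state.
- r.get_obs(): the state, without advancing time (a new reading comes with each control period).
- capture(name): name is "side" or "top"; returns the picture (480x640x3 uint8, red, green, blue); there is no depth.
- calibration(name): a dict with "fx", "fy", "cx", "cy" (pixels), "R" (3x3) and "t" (3): a world point X has camera coordinates R X + t. Camera axes: x right, y down, z forward; pixel columns grow to the right and rows downward; lengths in m; the calibration is good to about 2 mm. A picture is of the moment at which its call begins. calibration takes no time and is no camera call.
- r.job_done(): hands the job in, once; it reports no verdict.
The state is a dict: "time": time; "qpos": joint angles; "qvel": joint speeds; "joint_efforts": joint torques, N m; "tcp_pos": TCP position; "ee_rot": TCP orientation; "contact_force": force on the tool from outside, world axes, zero at the start; "moment": the same for the moment, N m; "width": finger opening in m.
Only numpy, scipy, OpenCV 4.12 (cv2) and the standard library are available. Lean on these libraries where they do the work, as an engineer would, in place of code of your own. Each camera call takes 0.05 s, during which the arm holds its last target. There are 200 camera calls.

## Working session

There is one attempt and no reset: what is moved stays moved. The work goes in short steps, Python scripts to look and compute and a shell command to move; the robot and the scene stay as the last step left them, time stands still between calls to the robot, and variables do not carry over. Pictures are saved under pics/ and viewed, about 8 in all and at most 12, crops included, and the job is handed in when it is done.

```bash
mkdir -p pics; ls; python3 - <<'E'
from cell import r,capture,calibration
import cv2,numpy as np
for n in("top","side"):
    cv2.imwrite(f"pics/{n}0.png",capture(n)[:,:,::-1])
    c=calibration(n);R=np.array(c["R"]);print(n,c, 'campos',-R.T@np.array(c["t"]))
o=r.get_obs();print(o)
E
```

```text
pics
top {'fx': 600.2204835123405, 'fy': 600.2204835123405, 'cx': 322.1606463634741, 'cy': 245.10918384703598, 'R': array([[-6.93787254e-03, -9.99975707e-01, -6.71110657e-04],
       [-9.98766046e-01,  6.96248067e-03, -4.91722318e-02],
       [ 4.91757099e-02,  3.29131861e-04, -9.98790089e-01]]), 't': array([0.01157219, 0.45917209, 1.47051457])} campos [0.38637218 0.00789094 1.49132166]
side {'fx': 621.3484591027742, 'fy': 621.3484591027742, 'cx': 312.55786063476745, 'cy': 244.9099525415702, 'R': array([[-0.82960471, -0.55833316,  0.00448551],
       [-0.29003075,  0.42405251, -0.85794034],
       [ 0.47711445, -0.71305228, -0.51372975]]), 't': array([0.40019634, 0.20027809, 1.24681041])} campos [-0.20477968  1.02755546  0.81055516]
{'time': 0.1, 'qpos': array([-9.34398184e-01,  3.85476973e-01,  6.77801399e-03, -4.34360688e-04,
       -1.19397783e+00, -2.58592881e-01]), 'qvel': array([-8.29645727e-04, -1.36215916e-03,  3.21056236e-03, -2.26493432e-05,
       -2.01956452e-04, -2.74597704e-03]), 'joint_efforts': array([-1.15779567e-03, -3.91689026e+01,  1.87935913e+01,  4.23205867e+00,
        1.34091714e-02, -7.24280267e-05]), 'tcp_pos': array([ 0.23037116, -0.58042873,  0.22157677]), 'ee_rot': array([ 0.39668161,  0.58531901, -0.58460886, -0.39784147]), 'contact_force': array([-0.22759209, -0.49476353, -0.15552336]), 'moment': array([ 0.03640138, -0.02349411, -0.04075783]), 'width': 0.08693719213802333}
```

View pics/top0.png

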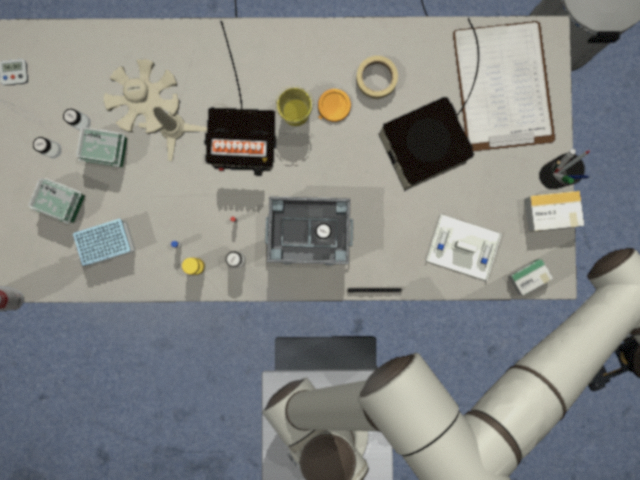

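View pics/side0.png

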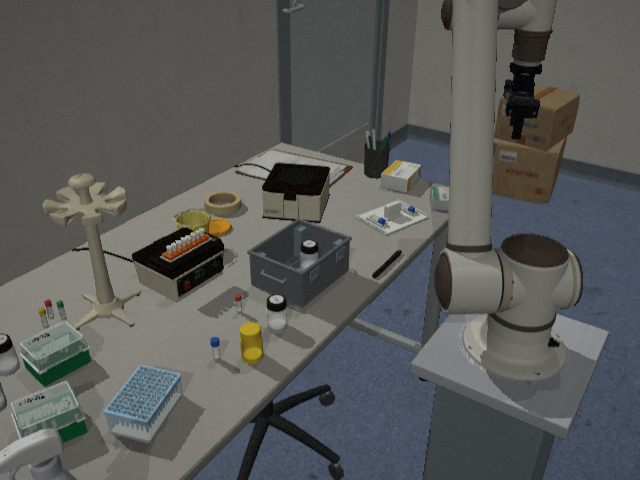

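Side/top views show these candidates for the jar: the black-capped jar at the front left of the box (top 234,259 / side 276,312). The others are the yellow look-alike (193,266 / 251,343), the back jars (72,117) and (43,145), the packed jar (323,231), and the slim tubes (174,244) and (233,220). I choose (234,259). The divider is at (465,246) and the box at (309,231).

```bash
cat > h.py <<'E'
import numpy as np,cv2
from cell import r,capture,calibration
def ray(n,u,v):
    c=calibration(n);R=np.array(c["R"]);o=-R.T@np.array(c["t"])
    return o,R.T@np.array([(u-c["cx"])/c["fx"],(v-c["cy"])/c["fy"],1.])
def onz(n,u,v,z):
    o,d=ray(n,u,v);return o+d*(z-o[2])/d[2]
def proj(n,X):
    c=calibration(n);p=np.array(c["R"])@np.array(X)+c["t"];return np.array([c["cx"]+c["fx"]*p[0]/p[2],c["cy"]+c["fy"]*p[1]/p[2]])
def tri(u1,u2):
    A=0;b=0
    for n,u in(("top",u1),("side",u2)):
        o,d=ray(n,*u);d/=np.linalg.norm(d);P=np.eye(3)-np.outer(d,d);A=A+P;b=b+P@o
    return np.linalg.solve(A,b)
E
python3 - <<'E'
from h import *
im=cv2.imread("pics/top0.png");s=cv2.imread("pics/side0.png")
def cr(im,x,y,w,h,k):return cv2.resize(im[y:y+h,x:x+w],None,fx=k,fy=k,interpolation=cv2.INTER_CUBIC)
a=cr(im,160,190,200,90,4)            # 800x360
b=np.hstack([cr(im,420,208,86,78,3),cr(s,205,260,100,104,2.25),cr(s,350,190,90,50,3)[:, :270] if 0 else cv2.resize(s[190:240,350:440],(317,234))])
b=cv2.resize(b,(800,235));cv2.imwrite("pics/crop1.png",np.vstack([a,b]))
# white tray mask
hsv=cv2.cvtColor(im,cv2.COLOR_BGR2HSV)
m=((hsv[...,2]>205)&(hsv[...,1]<40)).astype(np.uint8)*255
m[:, :420]=0;m[:,506:]=0;m[:205]=0;m[290:]=0
c=max(cv2.findContours(m,0,2)[0],key=cv2.contourArea)
P=np.array([onz("top",*p[0],.005)[:2] for p in c],np.float32)
print("tray",cv2.minAreaRect(P), cv2.minAreaRect(c))
print("jar",onz("top",234,259,.072),onz("top",323,231,.076), tri((234,259),(276,300)))
E
```

```text
tray ((0.4538356065750122, -0.34068164229393005), (0.15110696852207184, 0.11844354122877121), 71.5834732055664) ((463.0, 246.50001525878906), (61.33915710449219, 47.61613082885742), 17.87869644165039)
jar [0.4248146  0.21708797 0.072     ] [0.48943006 0.00614184 0.076     ] [0.42514304 0.21792721 0.06722436]
```

View pics/crop1.png

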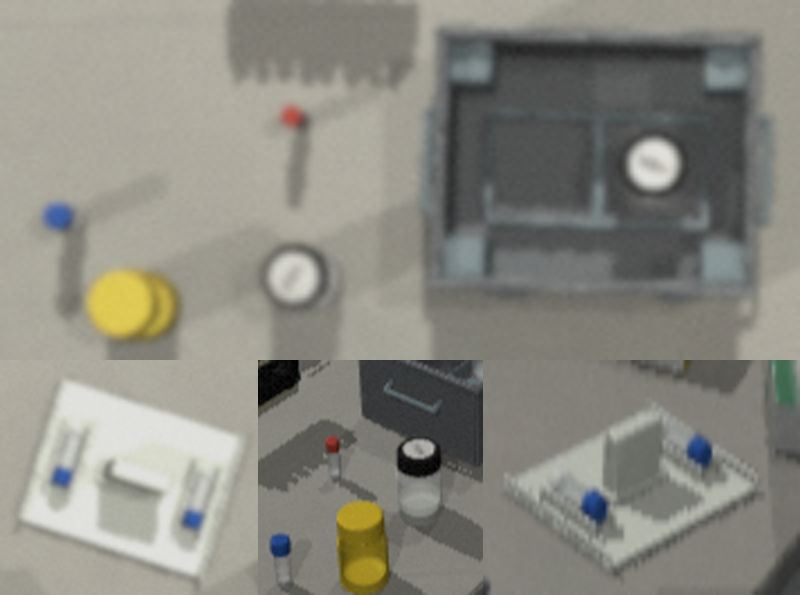

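```bash
cat >> h.py <<'E'
from scipy.spatial.transform import Rotation as Ro
def st():
    o=r.get_obs();R=Ro.from_quat(o["ee_rot"]).as_matrix();p=o["tcp_pos"]
    print("t %.2f"%o["time"],"p",p.round(4),"jaw deg %.2f"%np.degrees(np.arctan2(R[1,0],R[0,0])),"y",R[:,1].round(3),"F",o["contact_force"].round(1),"w %.4f"%o["width"],"q",o["qpos"].round(2));return p,R
def plan(X,jaw=None,p=None):
    "units of rows to reach TCP X, and turn share for the jaw at jaw deg (mod 180)"
    p,R=st();d=R.T@(np.array(X)-p);print("rows units x,y,z:",(d/.05).round(2))
    if jaw is not None:
        a=np.degrees(np.arctan2(R[1,0],R[0,0]));e=(jaw-a+90)%180-90
        print("world yaw change %.2f deg -> share %.4f"%(e,e*np.sign(R[2,1])/360))
E
python3 - <<'E'
from h import *
f=lambda x,y:(160+x/4-.4,190+y/4-.4)
rim=np.array([onz("top",*f(*p),.092) for p in((437,30),(760,37),(757,292),(430,287))])
post=np.array([onz("top",*f(*p),.08) for p in((470,62),(727,68),(722,260),(465,255))])
for q in(rim,post):
    v=(q[0]+q[3]-q[1]-q[2])[:2];w=(q[0]+q[1]-q[2]-q[3])[:2]
    print("box c",q.mean(0),"yaw y",np.degrees(np.arctan2(-v[0],v[1])),"x",np.degrees(np.arctan2(w[1],w[0])),"len",np.linalg.norm(v)/2,np.linalg.norm(w)/2)
g=lambda x,y:(420+x/3*774/800,208+y/3)  # rough (b was rescaled)
p,R=st();print(R.round(3))
plan([.425,.217,.12],0)
# top view height check of tubes in side view via table base
print("red tube top", tri((232.8,219),(238,296)),"blue",tri((174.3,243.6),(214.5,342)))
E
```

```text
box c [0.4910985  0.03980347 0.092     ] yaw y -1.4615442313416878 x -1.4493598060372368 len 0.1899277295832982 0.1499683959107631
box c [0.49205788 0.04007449 0.08      ] yaw y -1.6297948776005944 x -1.8177237101263337 len 0.15148915286346673 0.11375280266910531
t 0.10 p [ 0.2304 -0.5804  0.2216] jaw deg 111.64 y [-0.001  0.002 -1.   ] F [-0.2 -0.5 -0.2] w 0.0869 q [-0.93  0.39  0.01 -0.   -1.19 -0.26]
[[-0.369 -0.001 -0.93 ]
 [ 0.93   0.002 -0.369]
 [ 0.002 -1.     0.   ]]
t 0.10 p [ 0.2304 -0.5804  0.2216] jaw deg 111.64 y [-0.001  0.002 -1.   ] F [-0.2 -0.5 -0.2] w 0.0869 q [-0.93  0.39  0.01 -0.   -1.19 -0.26]
rows units x,y,z: [13.39  2.06 -9.5 ]
world yaw change 68.36 deg -> share -0.1899
red tube top [0.52229185 0.22425527 0.04177788] blue [0.46323197 0.36547438 0.04162572]
```

```bash
python3 -m crank '[[0,0,0,-0.0266,0],[0,0,0,-0.0266,0],[0,0,0,-0.0266,0],[0,0,0,-0.0266,0],[0,0,0,-0.0266,0],[0,0,0,-0.0266,0],[0,0,0,-0.0266,0],[0,0,0,0,0]]'; python3 -c "
from h import *
plan([.425,.217,.13],-1.5)"
```

```text
time: 1.1
tcp_pos: [0.2292, -0.5777, 0.2162]
ee_rot: [-0.006, 0.711, -0.703, 0.003]
contact_force: [-0.0, -0.3, 0.6]
width: 0.0872
t 1.10 p [ 0.2292 -0.5777  0.2162] jaw deg -179.26 y [-0.005  0.012 -1.   ] F [-0.  -0.3  0.6] w 0.0872 q [-0.93  0.39  0.   -0.   -1.19  0.95]
rows units x,y,z: [ -4.13   1.89 -15.82]
world yaw change -2.24 deg -> share 0.0062
```

```bash
python3 -m crank '[[-0.6,0,-1,0,0],[-0.6,0,-1,0,0],[-0.6,0,-1,0,0],[-0.4,0,-1,0,0],[-0.4,0,-1,0,0],[-0.4,0,-1,0,0],[-0.4,0,-1,0,0],[-0.3,0,-1,0,0],[-0.2,0,-1,0,0],[-0.2,0,-1,0,0],[0,0,-1,0,0],[0,0,-1,0,0]]'; python3 -c "
from h import *
plan([.425,.217,.13],-1.5)"
```

```text
time: 2.6
tcp_pos: [0.444, 0.038, 0.2205]
ee_rot: [0.01, 0.712, -0.702, -0.014]
contact_force: [-0.0, 0.8, 0.1]
width: 0.0868
t 2.60 p [0.444  0.038  0.2205] jaw deg 178.08 y [-0.005  0.013 -1.   ] F [-0.   0.8  0.1] w 0.0868 q [ 0.44  0.08 -0.4  -0.02 -1.09 -0.47]
rows units x,y,z: [ 0.49  1.86 -3.54]
world yaw change 0.42 deg -> share -0.0012
```

```bash
python3 -m crank '[[0.1,0.1,-1,0,0],[0.1,0.3,-1,0,0],[0.1,0.3,-0.8,0,0],[0.1,0.3,-0.5,0,0],[0.1,0.3,-0.2,0,0],[0,0.2,0,0,0],[0,0,0,0,0]]'; python3 -c "
from h import *
plan([.425,.217,.03],-1.5)
cv2.imwrite('pics/top1.png',cv2.resize(capture('top')[200:300,180:340,::-1],(800,500),interpolation=2)); cv2.imwrite('pics/side1.png',cv2.resize(capture('side')[200:380,180:380,::-1],(660,594)))"
```

```text
time: 3.48
tcp_pos: [0.424, 0.2241, 0.1462]
ee_rot: [0.016, 0.712, -0.702, -0.018]
contact_force: [-0.4, -0.0, 0.8]
width: 0.0874
t 3.48 p [0.424  0.2241 0.1462] jaw deg 177.31 y [-0.003  0.014 -1.   ] F [-0.4 -0.   0.8] w 0.0874 q [ 0.82  0.21 -0.45 -0.01 -0.9  -0.86]
rows units x,y,z: [-0.03  2.32  0.17]
world yaw change 1.19 deg -> share -0.0033
```

View pics/side1.png

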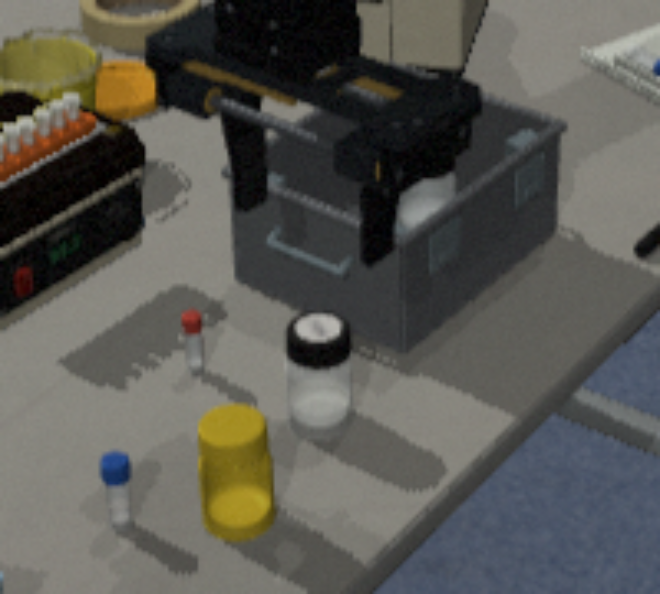

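The side crop shows the open fingers, with tips at (250,205) and (377,258), centred over the jar cap at (318,330), and the tubes clear. Next I descend.

```bash
python3 -m crank '[[0,0.3,0.1,-0.002,0],[0,0.5,0.1,-0.001,0],[0,0.5,0,0,0],[0,0.5,0,0,0],[0,0.3,0,0,0],[0,0,0,0,0]]'; python3 -c "
from h import *
plan([.425,.217,.03],-1.5)"
```

```text
time: 4.32
tcp_pos: [0.4296, 0.2156, 0.0448]
ee_rot: [0.016, 0.715, -0.698, -0.009]
contact_force: [0.9, -0.1, -0.3]
width: 0.0873
t 4.33 p [0.4296 0.2156 0.0448] jaw deg 177.95 y [ 0.009  0.024 -1.   ] F [ 0.9 -0.1 -0.3] w 0.0873 q [ 0.8   0.35 -0.57 -0.02 -0.62 -0.82]
rows units x,y,z: [ 0.1   0.3  -0.02]
world yaw change 0.55 deg -> share -0.0015
```

```bash
python3 -m crank '[[0.1,0.2,0,0,0],[0,0.08,0,0,0],[0,0,0,0,0]]'; python3 -m crank '[[0,0,0,0,1],[0,0,0,0,1],[0,0,0,0,1],[0,0,0,0,1],[0,0,0,0,1],[0,0,0,0,1]]'; python3 -c "
from h import *
plan([.4924,.074,.15],-1.5)"
```

```text
time: 4.7
tcp_pos: [0.4258, 0.2168, 0.032]
ee_rot: [0.017, 0.716, -0.697, -0.009]
contact_force: [-0.1, 0.4, -0.7]
width: 0.0869
time: 5.45
tcp_pos: [0.4265, 0.2175, 0.0329]
ee_rot: [0.018, 0.717, -0.697, -0.008]
contact_force: [0.4, -0.2, 0.0]
width: 0.0411
t 5.45 p [0.4265 0.2175 0.0329] jaw deg 177.92 y [ 0.015  0.028 -0.999] F [ 0.4 -0.2  0. ] w 0.0411 q [ 0.81  0.37 -0.59 -0.02 -0.58 -0.83]
rows units x,y,z: [-1.45 -2.4   2.75]
world yaw change 0.58 deg -> share -0.0016
```

```bash
python3 -m crank '[[0,-0.3,0,0,1],[0,-0.5,0,0,1],[0,-0.6,0,0,1],[0,-0.6,0,0,1],[0,-0.5,0,0,1],[0,0,0,0,1]]'; python3 -m crank '[[-0.2,0,0.4,0,1],[-0.3,0,0.5,0,1],[-0.3,0,0.5,0,1],[-0.3,0,0.5,0,1],[-0.2,0,0.4,0,1],[-0.1,0,0.3,0,1],[0,0,0,0,1],[0,0,0,0,1]]'; python3 -c "
from h import *
plan([.4924,.074,.15],-1.5)
cv2.imwrite('pics/side2.png',cv2.resize(capture('side')[160:340,200:400,::-1],(660,594)))"
```

```text
time: 6.2
tcp_pos: [0.4222, 0.212, 0.1587]
ee_rot: [0.016, 0.715, -0.698, -0.011]
contact_force: [0.4, 0.3, -1.6]
width: 0.0412
time: 7.2
tcp_pos: [0.4821, 0.0734, 0.1447]
ee_rot: [0.01, 0.713, -0.701, -0.018]
contact_force: [-0.4, -0.3, -1.0]
width: 0.041
t 7.20 p [0.4821 0.0734 0.1447] jaw deg 177.75 y [-0.012  0.017 -1.   ] F [-0.4 -0.3 -1. ] w 0.0410 q [ 0.47  0.23 -0.42 -0.03 -0.92 -0.49]
rows units x,y,z: [-0.2  -0.11 -0.02]
world yaw change 0.75 deg -> share -0.0021
```

View pics/side2.png

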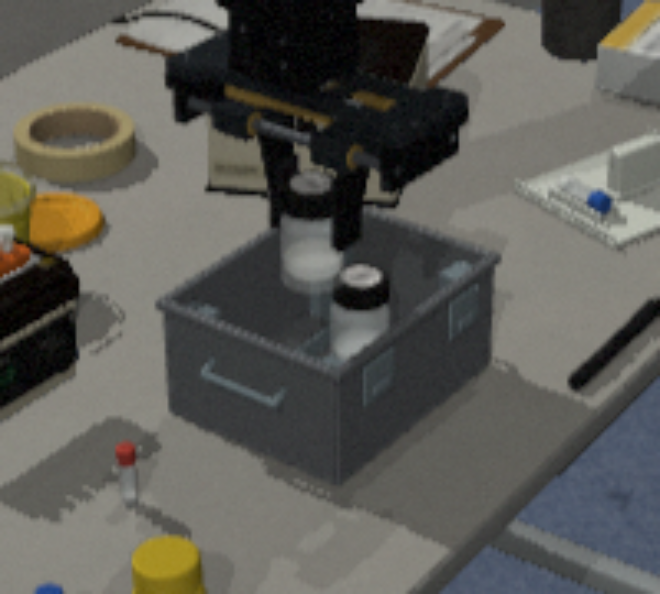

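The held jar is upright at crop (312,230), above the empty well, and the packed jar is clear at (360,300). Next I correct x by 10 mm and lower it.

```bash
python3 -m crank '[[-0.2,0,0,-0.002,1],[0,0.3,0,0,1],[0,0.4,0,0,1],[0,0.4,0,0,1],[0,0.2,0,0,1],[0,0,0,0,1]]'; python3 -c "
from h import *
plan([.4924,.074,.0369],-1.5)"
```

```text
time: 8.0
tcp_pos: [0.4914, 0.0761, 0.0752]
ee_rot: [0.004, 0.713, -0.701, -0.013]
contact_force: [0.1, 0.0, -0.8]
width: 0.0416
t 8.00 p [0.4914 0.0761 0.0752] jaw deg 178.69 y [-0.013  0.017 -1.   ] F [ 0.1  0.  -0.8] w 0.0416 q [ 0.47  0.34 -0.48 -0.03 -0.76 -0.47]
rows units x,y,z: [-0.03  0.76  0.05]
world yaw change -0.19 deg -> share 0.0005
```

```bash
python3 -m crank '[[0,0.25,0.04,0,1],[0,0.25,0,0,1],[0,0.15,0,0,1],[0,0.04,0,0,1],[0,0,0,0,1]]'; python3 -c "
from h import *
plan([.4924,.074,.0369],-1.5)"
```

```text
time: 8.62
tcp_pos: [0.4919, 0.075, 0.0392]
ee_rot: [0.004, 0.713, -0.701, -0.012]
contact_force: [-0.0, 0.5, -0.8]
width: 0.0414
t 8.62 p [0.4919 0.075  0.0392] jaw deg 178.72 y [-0.01   0.018 -1.   ] F [-0.   0.5 -0.8] w 0.0414 q [ 0.46  0.4  -0.51 -0.03 -0.66 -0.46]
rows units x,y,z: [-0.01  0.05  0.02]
world yaw change -0.22 deg -> share 0.0006
```

```bash
python3 -m crank '[[0,0.06,0,0,1],[0,0.04,0,0,1],[0,0,0,0,1]]'; python3 -m crank '[[0,0,0,0,0.25],[0,0,0,0,0.25],[0,0,0,0,0],[0,0,0,0,0],[0,0,0,0,0],[0,0,0,0,0]]'; python3 -c "
from h import *
plan([.4924,.074,.2],-1.5)"
```

```text
time: 9.0
tcp_pos: [0.4928, 0.0751, 0.0376]
ee_rot: [0.004, 0.713, -0.701, -0.01]
contact_force: [0.1, -0.4, -1.9]
width: 0.0414
time: 9.75
tcp_pos: [0.4935, 0.0754, 0.0377]
ee_rot: [0.005, 0.714, -0.701, -0.009]
contact_force: [0.4, -0.8, 0.1]
width: 0.0857
t 9.75 p [0.4935 0.0754 0.0377] jaw deg 178.84 y [-0.006  0.018 -1.   ] F [ 0.4 -0.8  0.1] w 0.0857 q [ 0.46  0.4  -0.51 -0.03 -0.66 -0.46]
rows units x,y,z: [ 0.04 -3.24 -0.03]
world yaw change -0.34 deg -> share 0.0010
```

```bash
python3 -m crank '[[0,-0.4,0,0,0],[0,-0.6,0,0,0],[0,-0.8,0,0,0],[0,-0.8,0,0,0],[0,-0.6,0,0,0],[0,0,0.8,0,0],[0,0,1,0,0],[0,0,1,0,0],[0,0,1,0,0],[0,0,0,0,0]]'; python3 - <<'E'
from h import *
im=capture("top")[:,:,::-1].copy();s=capture("side")[:,:,::-1].copy()
hsv=cv2.cvtColor(im,cv2.COLOR_BGR2HSV)
for th in(185,195,205):
    m=((hsv[...,2]>th)&(hsv[...,1]<30)).astype(np.uint8)*255
    m[:, :420]=0;m[:,506:]=0;m[:205]=0;m[290:]=0
    c=max(cv2.findContours(m,0,2)[0],key=cv2.contourArea)
    P=np.array([onz("top",*p[0],.005)[:2] for p in c],np.float32);print(th,cv2.minAreaRect(P))
print(np.mean([onz("top",*p,.005) for p in((441.7,214.7),(501,233.7),(485.7,280.5),(426.7,260))],0))
a=cv2.resize(im[190:290,410:520],(440,400),interpolation=2);b=cv2.resize(s[210:300,230:350],(360,400))
c=np.hstack([a,b]);cv2.imwrite("pics/c3.png",c)
print("fixed jar",onz("top",323,231,.076));plan([.45,-.34,.15],-18)
E
```

```text
time: 11.0
tcp_pos: [0.4908, -0.1225, 0.1999]
ee_rot: [0.004, 0.713, -0.701, -0.008]
contact_force: [-0.2, 0.2, 0.4]
width: 0.0871
185 ((0.45380184054374695, -0.34146326780319214), (0.15569530427455902, 0.12126047909259796), 71.52751922607422)
195 ((0.45358699560165405, -0.3409407138824463), (0.15317223966121674, 0.119207002222538), 71.63494110107422)
205 ((0.4534496068954468, -0.3409510552883148), (0.1486038714647293, 0.1174599900841713), 71.60286712646484)
[ 0.45198294 -0.34253715  0.005     ]
fixed jar [0.48943006 0.00614184 0.076     ]
t 11.10 p [ 0.4912 -0.1203  0.2001] jaw deg 179.19 y [-0.005  0.018 -1.   ] F [-1.1  0.5 -0.1] w 0.0867 q [ 0.07  0.21 -0.3  -0.02 -1.07 -0.07]
rows units x,y,z: [0.76 0.93 4.42]
world yaw change -17.19 deg -> share 0.0478
```

View pics/c3.png

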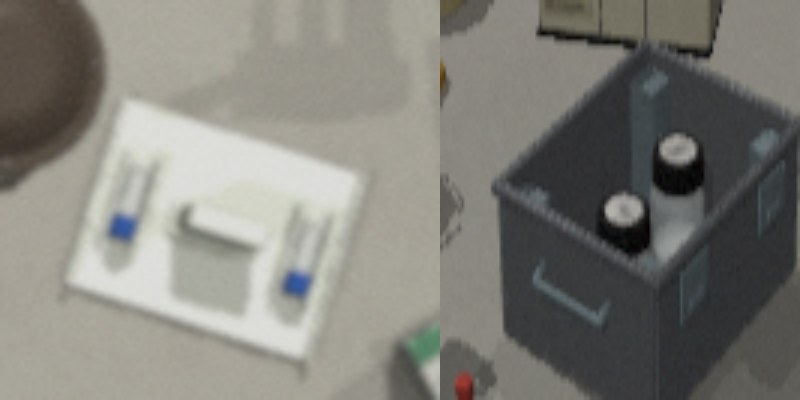

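The crop shows both jars standing in the box, at (625,215) and (680,150), and the white tray with the fin along its long axis. The tray is at (0.4535, -0.341), yaw -18.4°.

```bash
python3 -m crank '[[0.2,0,0.6,0,0],[0.2,0,1,0,0],[0.2,0.1,1,0,0],[0.2,0.2,0.8,0,0],[0,0.2,0.6,0,0],[0,0.2,0.2,0,0],[0,0,0,0.0245,0],[0,0,0,0.0245,0],[0,0,0,0,0]]'; python3 -c "
from h import *
plan([.4535,-.341,.012],-18.4)"
```

```text
time: 12.22
tcp_pos: [0.4537, -0.3234, 0.1599]
ee_rot: [0.107, 0.705, -0.692, -0.111]
contact_force: [-0.2, 0.5, 0.0]
width: 0.0871
t 12.22 p [ 0.4537 -0.3234  0.1599] jaw deg 162.27 y [-0.003  0.02  -1.   ] F [-0.2  0.5  0. ] w 0.0871 q [-0.34  0.33 -0.23 -0.02 -1.02  0.04]
rows units x,y,z: [-0.13  2.95  0.39]
world yaw change -0.67 deg -> share 0.0019
```

```bash
python3 -m crank '[[-0.08,0.2,0.3,0.002,0],[0,0.5,0.08,0,0],[0,0.6,0,0,0],[0,0.6,0,0,0],[0,0.3,0,0,0],[0,0,0,0,0]]'; python3 -c "
from h import *
plan([.4535,-.341,.012],-18.4)
cv2.imwrite('pics/side4.png',cv2.resize(capture('side')[130:250,330:460,::-1],(650,600),interpolation=2))"
```

```text
time: 12.98
tcp_pos: [0.453, -0.342, 0.0446]
ee_rot: [0.108, 0.705, -0.692, -0.111]
contact_force: [-0.2, 0.2, -0.5]
width: 0.0868
t 12.97 p [ 0.453  -0.342   0.0446] jaw deg 162.20 y [-0.002  0.019 -1.   ] F [-0.2  0.2 -0.5] w 0.0868 q [-0.37  0.48 -0.33 -0.02 -0.76  0.08]
rows units x,y,z: [-0.01  0.65 -0.01]
world yaw change -0.60 deg -> share 0.0017
```

View pics/side4.png

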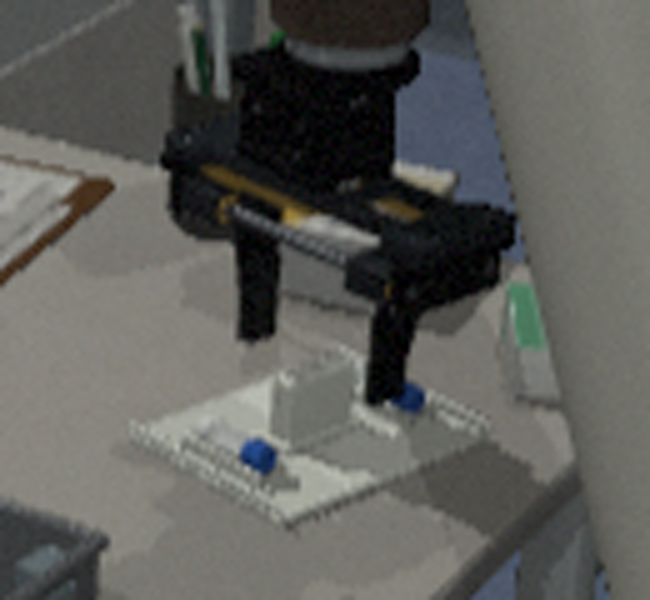

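The fingers, with tips at (256,335) and (385,395), straddle the fin top at (315,375).

```bash
python3 -m crank '[[0,0.25,0,0.001,0],[0,0.25,0,0,0],[0,0.12,0,0,0],[0,0,0,0,0]]'; python3 -m crank '[[0,0,0,0,1],[0,0,0,0,1],[0,0,0,0,1],[0,0,0,0,1],[0,0,0,0,1],[0,0,0,0,1],[0,0,0,0,1]]'; python3 -c "
from h import *
plan([.4535,-.341,.012],-18.4)"
```

```text
time: 13.52
tcp_pos: [0.4551, -0.3425, 0.0146]
ee_rot: [0.112, 0.704, -0.692, -0.111]
contact_force: [0.5, 0.7, 0.7]
width: 0.0869
time: 14.4
tcp_pos: [0.456, -0.3428, 0.0157]
ee_rot: [0.113, 0.704, -0.693, -0.11]
contact_force: [-0.6, 0.4, 0.3]
width: 0.0255
t 14.40 p [ 0.456  -0.3428  0.0157] jaw deg 161.89 y [ 0.006  0.015 -1.   ] F [-0.6  0.4  0.3] w 0.0255 q [-0.37  0.52 -0.35 -0.03 -0.69  0.07]
rows units x,y,z: [ 0.06  0.08 -0.02]
world yaw change -0.29 deg -> share 0.0008
```

```bash
python3 -m crank '[[0,0,0,0,1],[0,0,0,0,1],[0,0,0,0,1]]'; python3 -m crank '[[0,-0.1,0,0,1],[0,-0.3,0,0,1],[0,-0.5,0,0,1],[0,-0.6,0,0,1],[0,-0.6,0,0,1],[0,-0.6,0,0,1],[0,-0.4,0,0,1],[0,0,0,0,1],[0,0,0,0,1]]'; python3 -c "
from h import *
plan([.4915,.040,.17],-1.5)"
```

```text
time: 14.78
tcp_pos: [0.4555, -0.3426, 0.0157]
ee_rot: [0.112, 0.704, -0.693, -0.11]
contact_force: [-0.7, 0.1, -0.0]
width: 0.0159
time: 15.9
tcp_pos: [0.4533, -0.3444, 0.1798]
ee_rot: [0.113, 0.704, -0.692, -0.11]
contact_force: [0.2, 0.9, -3.0]
width: 0.0159
t 15.90 p [ 0.4533 -0.3444  0.1798] jaw deg 161.83 y [ 0.006  0.016 -1.   ] F [ 0.2  0.9 -3. ] w 0.0159 q [-0.38  0.33 -0.18 -0.02 -1.06  0.07]
rows units x,y,z: [ 1.67  0.32 -7.54]
world yaw change 16.67 deg -> share -0.0463
```

```bash
python3 -m crank '[[0,0,0,-0.015,1],[0,0,0,-0.02,1],[0,0,0,-0.012,1],[0,0,0,0,1]]'; python3 -m crank '[[-0.1,0,-0.5,0,1],[-0.1,0,-0.8,0,1],[-0.1,0,-0.9,0,1],[-0.1,0,-0.9,0,1],[-0.1,0,-0.9,0,1],[-0.1,0,-0.9,0,1],[-0.1,0,-0.8,0,1],[0,0,-0.6,0,1],[0,0,-0.4,0,1],[0,0,0,0,1],[0,0,0,0,1]]'; python3 -c "
from h import *
plan([.4915,.040,.17],-1.5)"
```

```text
time: 16.4
tcp_pos: [0.4506, -0.3429, 0.1747]
ee_rot: [0.004, 0.714, -0.7, -0.006]
contact_force: [0.0, -0.2, -1.4]
width: 0.0158
time: 17.77
tcp_pos: [0.4904, 0.0013, 0.1747]
ee_rot: [0.006, 0.714, -0.699, -0.017]
contact_force: [-0.0, -0.7, -1.8]
width: 0.016
t 17.77 p [0.4904 0.0013 0.1747] jaw deg 178.21 y [-0.015  0.022 -1.   ] F [-0.  -0.7 -1.8] w 0.0160 q [ 0.32  0.21 -0.36 -0.03 -1.01 -0.33]
rows units x,y,z: [ 0.    0.11 -0.77]
world yaw change 0.29 deg -> share -0.0008
```

```bash
python3 -m crank '[[0,0.1,-0.4,0,1],[0,0.1,-0.3,0,1],[0,0.1,-0.07,0,1],[0,0,0,0,1],[0,0,0,0,1]]'; python3 - <<'E'
from h import *
plan([.4915,.040,.0957],-1.5)
a=cv2.resize(capture("top")[180:280,240:380,::-1],(800,571),interpolation=2)
cv2.imwrite("pics/top5.png",a)
cv2.imwrite("pics/side5.png",cv2.resize(capture("side")[180:310,230:370,::-1],(640,594),interpolation=2))
E
```

```text
time: 18.4
tcp_pos: [0.491, 0.0381, 0.1593]
ee_rot: [0.007, 0.714, -0.7, -0.019]
contact_force: [0.5, -0.0, -2.3]
width: 0.0161
t 18.40 p [0.491  0.0381 0.1593] jaw deg 177.90 y [-0.017  0.02  -1.   ] F [ 0.5 -0.  -2.3] w 0.0161 q [ 0.39  0.23 -0.38 -0.03 -0.97 -0.41]
rows units x,y,z: [-0.03  1.27 -0.01]
world yaw change 0.60 deg -> share -0.0017
```

View pics/side5.png

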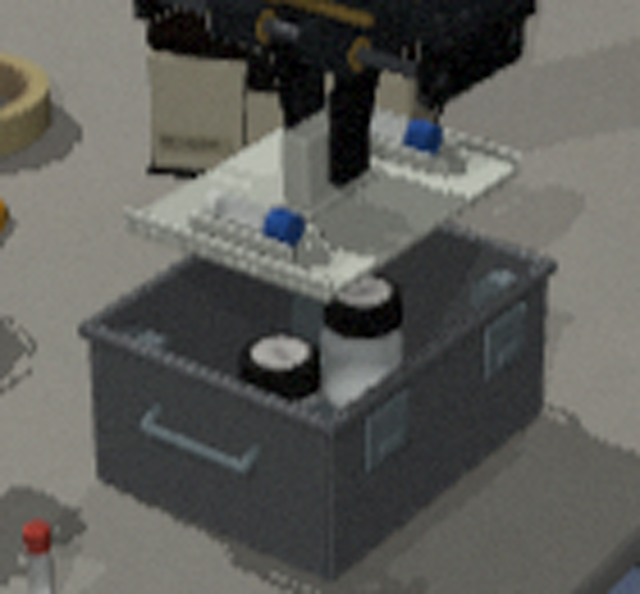

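View pics/top5.png

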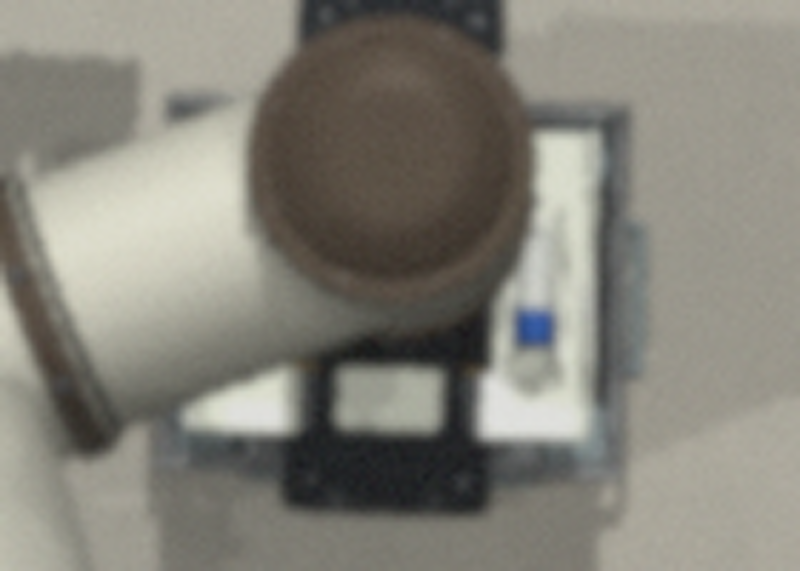

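The side crop shows the tray level above the box with its four edges over the opening. The top crop has tray corners near TR (605,128), BR (592,440) and BL (183,433).

```bash
python3 - <<'E'
from h import *
k=800/140
C=[onz("top",240+x/k-.4,180+y/k-.4,.149) for x,y in((605,128),(592,440),(183,433))]
v=C[2]-C[1];w=C[0]-C[1]
print("centre",(C[0]+C[2])/2,"len",np.linalg.norm(v),np.linalg.norm(w),"yaw",np.degrees(np.arctan2(-v[0],v[1])),np.degrees(np.arctan2(w[1],w[0])))
# side-view corners
q=640/140
for x,y in((130,215),(333,297),(520,157)): print(onz("side",230+x/q-.4,180+y/q-.4,.149))
B=[onz("side",230+x/q-.4,180+y/q-.4,.092) for x,y in((83,328),(333,415),(553,265))];print(B,(B[0]+B[2])/2)
E
```

```text
centre [0.48966576 0.03841502 0.149     ] len 0.16015215392638918 0.12283314385783134 yaw -1.3795011138024504 -2.881340974083601
[0.55089782 0.11207191 0.149     ]
[0.4277092  0.12002321 0.149     ]
[ 0.42825568 -0.04309557  0.149     ]
[array([0.56534275, 0.13407969, 0.092     ]), array([0.42183288, 0.12888444, 0.092     ]), array([ 0.40880353, -0.04633723,  0.092     ])] [0.48707314 0.04387123 0.092     ]
```

```bash
python3 -m crank '[[0,0.15,-0.06,-0.0015,1],[0,0.25,-0.02,0,1],[0,0.25,0,0,1],[0,0.15,0,0,1],[0,0,0,0,1]]'; python3 - <<'E'
from h import *
plan([.4915,.042,.0957],-1.5)
a=cv2.resize(capture("top")[190:270,255:365,::-1],(400,291),interpolation=2)
b=cv2.resize(capture("side")[190:310,240:360,::-1],(400,400),interpolation=2)
cv2.imwrite("pics/c6.png",np.hstack([cv2.copyMakeBorder(a,0,109,0,0,0),b]))
E
```

```text
time: 19.12
tcp_pos: [0.4898, 0.0428, 0.1159]
ee_rot: [0.003, 0.714, -0.7, -0.016]
contact_force: [-0.3, 0.5, -2.2]
width: 0.0159
t 19.12 p [0.4898 0.0428 0.1159] jaw deg 178.43 y [-0.018  0.02  -1.   ] F [-0.3  0.5 -2.2] w 0.0159 q [ 0.4   0.28 -0.44 -0.03 -0.86 -0.41]
rows units x,y,z: [-0.04  0.4   0.02]
world yaw change 0.07 deg -> share -0.0002
```

View pics/c6.png

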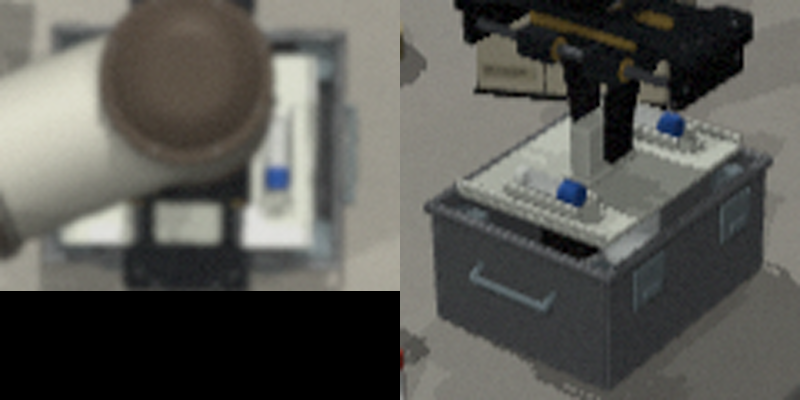

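The top crop shows the tray right edge at 312 with the box outer edge at 345, and the left edge near 60 with the box edge near 42. It sits slightly left, so I quantify this from the same pictures.

```bash
python3 - <<'E'
from h import *
im=capture("top")
g=cv2.cvtColor(im,cv2.COLOR_RGB2GRAY).astype(int)
print("right row 225",list(zip(range(334,354),g[222:228,334:354].mean(0).astype(int))))
print("left row 254",list(zip(range(262,284),g[252:256,262:284].mean(0).astype(int))))
print("bottom col 332",list(zip(range(250,270),g[250:270,328:336].mean(1).astype(int))))
print("top col 332",list(zip(range(194,214),g[194:214,332:338].mean(1).astype(int))))
E
```

```text
right row 225 [(334, np.int64(158)), (335, np.int64(175)), (336, np.int64(202)), (337, np.int64(213)), (338, np.int64(206)), (339, np.int64(191)), (340, np.int64(169)), (341, np.int64(139)), (342, np.int64(99)), (343, np.int64(74)), (344, np.int64(66)), (345, np.int64(66)), (346, np.int64(82)), (347, np.int64(96)), (348, np.int64(102)), (349, np.int64(110)), (350, np.int64(117)), (351, np.int64(120)), (352, np.int64(124)), (353, np.int64(134))]
left row 254 [(262, np.int64(95)), (263, np.int64(97)), (264, np.int64(98)), (265, np.int64(97)), (266, np.int64(95)), (267, np.int64(91)), (268, np.int64(90)), (269, np.int64(89)), (270, np.int64(97)), (271, np.int64(125)), (272, np.int64(151)), (273, np.int64(171)), (274, np.int64(186)), (275, np.int64(198)), (276, np.int64(207)), (277, np.int64(212)), (278, np.int64(213)), (279, np.int64(215)), (280, np.int64(219)), (281, np.int64(219)), (282, np.int64(219)), (283, np.int64(220))]
bottom col 332 [(250, np.int64(205)), (251, np.int64(216)), (252, np.int64(221)), (253, np.int64(222)), (254, np.int64(223)), (255, np.int64(222)), (256, np.int64(213)), (257, np.int64(177)), (258, np.int64(119)), (259, np.int64(80)), (260, np.int64(75)), (261, np.int64(77)), (262, np.int64(79)), (263, np.int64(80)), (264, np.int64(88)), (265, np.int64(102)), (266, np.int64(113)), (267, np.int64(117)), (268, np.int64(119)), (269, np.int64(122))]
top col 332 [(194, np.int64(153)), (195, np.int64(153)), (196, np.int64(149)), (197, np.int64(138)), (198, np.int64(120)), (199, np.int64(105)), (200, np.int64(94)), (201, np.int64(70)), (202, np.int64(52)), (203, np.int64(64)), (204, np.int64(106)), (205, np.int64(161)), (206, np.int64(201)), (207, np.int64(215)), (208, np.int64(216)), (209, np.int64(217)), (210, np.int64(216)), (211, np.int64(215)), (212, np.int64(215)), (213, np.int64(216))]
```

```bash
python3 - <<'E'
from h import *
R=onz("top",341.7,225,.105);L=onz("top",272,254,.105);T=onz("top",333.5,204.6,.105);B=onz("top",332,257.9,.105)
# reduce to tray axes, yaw -1.5
a=np.radians(-1.5);ex=np.array([np.cos(a),np.sin(a)]);ey=np.array([-np.sin(a),np.cos(a)])
c=np.array([.4915,.040])
for n,p,e in(("R",R,ey),("L",L,ey),("T",T,ex),("B",B,ex)):print(n,((p[:2]-c)@e*1e3).round(1))
E
```

```text
R -77.0
L 82.9
T 58.6
B -65.2
```

Relative to the box the tray is about +3 mm in y and -3 mm in x. I correct that and lower it.

```bash
python3 -m crank '[[-0.07,0,0.04,0,1],[0,0.1,0,0,1],[0,0.15,0,0,1],[0,0.1,0,0,1],[0,0.04,0,0,1],[0,0,0,0,1]]'; python3 -c "
from h import *
plan([.493,.041,.0957],-1.5)"
```

```text
time: 20.02
tcp_pos: [0.4946, 0.0414, 0.0968]
ee_rot: [0.005, 0.714, -0.7, -0.015]
contact_force: [-0.0, 0.4, -1.7]
width: 0.0158
t 20.02 p [0.4946 0.0414 0.0968] jaw deg 178.44 y [-0.014  0.021 -1.   ] F [-0.   0.4 -1.7] w 0.0158 q [ 0.39  0.31 -0.45 -0.03 -0.81 -0.4 ]
rows units x,y,z: [0.03 0.02 0.01]
world yaw change 0.06 deg -> share -0.0002
```

```bash
python3 -m crank '[[0,0.04,0,0,1],[0,0.04,0,0,1],[0,0,0,0,1]]'; python3 - <<'E'
from h import *
plan([.493,.041,.0957],-1.5)
b=cv2.resize(capture("side")[190:310,240:360,::-1],(600,600),interpolation=2)
cv2.imwrite("pics/c7.png",b)
E
```

```text
time: 20.4
tcp_pos: [0.4948, 0.0415, 0.0965]
ee_rot: [0.005, 0.714, -0.7, -0.014]
contact_force: [1.3, -0.1, -2.5]
width: 0.0159
t 20.40 p [0.4948 0.0415 0.0965] jaw deg 178.52 y [-0.012  0.021 -1.   ] F [ 1.3 -0.1 -2.5] w 0.0159 q [ 0.4   0.31 -0.45 -0.03 -0.81 -0.4 ]
rows units x,y,z: [0.04 0.02 0.01]
world yaw change -0.02 deg -> share 0.0001
```

View pics/c7.png

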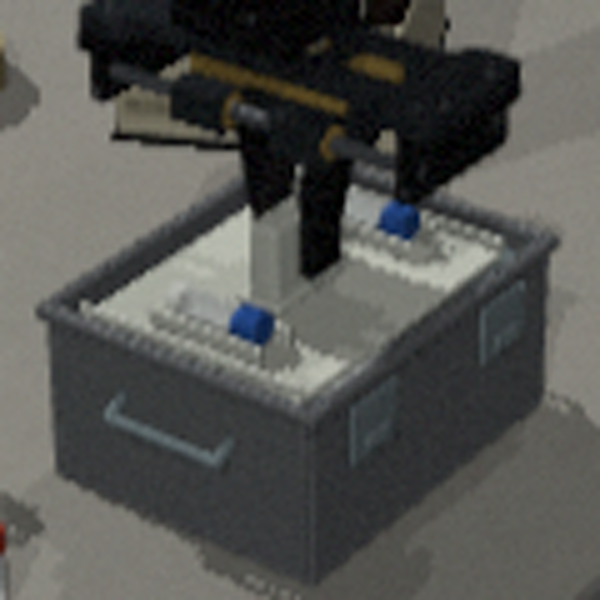

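The side crop shows the tray inside the rim all round, about level, with its near corner at (305,390). A small push no longer lowers it, so I release.

```bash
python3 -m crank '[[0,0.06,0,0,1],[0,0,0,0,0.7],[0,0,0,0,0.5],[0,0,0,0,0.3],[0,0,0,0,0.3],[0,0,0,0,0.3],[0,0,0,0,0.3]]'; python3 -c "
from h import *
st()"
```

```text
time: 21.32
tcp_pos: [0.4957, 0.0419, 0.0952]
ee_rot: [0.005, 0.714, -0.7, -0.013]
contact_force: [-0.8, -0.9, -0.5]
width: 0.0593
t 21.32 p [0.4957 0.0419 0.0952] jaw deg 178.60 y [-0.011  0.021 -1.   ] F [-0.8 -0.9 -0.5] w 0.0593 q [ 0.4   0.31 -0.45 -0.03 -0.81 -0.4 ]
```

Rise, move aside and check.

```bash
python3 -m crank '[[0,-0.2,0,0,0.3],[0,-0.4,0,0,0.3],[0,-0.6,0,0,0.3],[0,-0.8,0,0,0.3],[0,-0.6,0,0,0.3],[0,0,0.6,0,0.3],[0,0,1,0,0.3],[0,0,1,0,0.3],[0,0,1,0,0.3],[0,0,1,0,0.3],[0,0,0.5,0,0.3],[0,0,0,0,0.3]]'; python3 - <<'E'
from h import *
st()
a=cv2.resize(capture("top")[190:270,255:365,::-1],(400,291),interpolation=2)
b=cv2.resize(capture("side")[190:310,240:360,::-1],(400,400),interpolation=2)
cv2.imwrite("pics/c8.png",np.hstack([cv2.copyMakeBorder(a,0,109,0,0,0),b]))
E
```

```text
time: 22.82
tcp_pos: [0.4929, -0.2236, 0.2339]
ee_rot: [0.008, 0.714, -0.7, -0.007]
contact_force: [-0.3, 1.2, 0.2]
width: 0.0607
t 22.82 p [ 0.4929 -0.2236  0.2339] jaw deg 178.80 y [ 0.002  0.02  -1.   ] F [-0.3  1.2  0.2] w 0.0607 q [-0.14  0.24 -0.17 -0.02 -1.17  0.13]
```

View pics/c8.png

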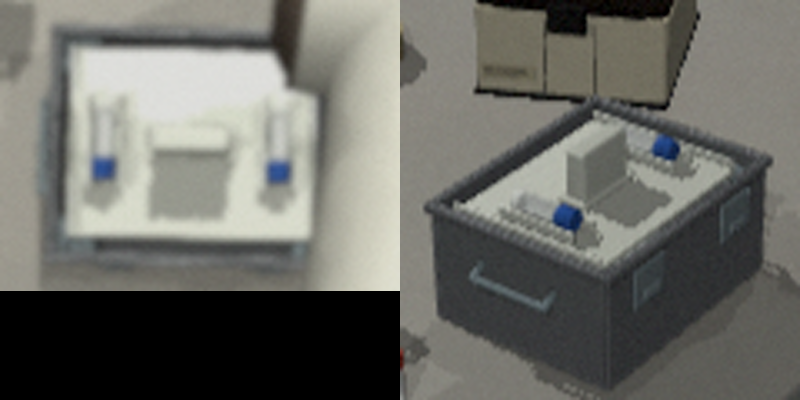

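The top and side crops show the tray inside the rim with a gap on every side that is visible. Its edges run parallel to the rim and the robot is clear of it.

```bash
python3 -c "
from cell import r
r.job_done();print(r.get_obs()['time'])"
```

```text
the job is handed in; nothing more can be done
the job is handed in; nothing more can be done
```

The kit box is packed and the job is handed in at about 23 s of the 59 s allowed. I stood the front black-capped jar in the empty bottom well and released it. Then I lowered the divider tray, with its tubes, onto the corner posts and released it.

**Jar:** before I fetched the tray, a picture showed both jars standing in the box.

**Tray:** the tool was 95 to 96 mm high at release, against about 96 mm expected for a seated tray. The last pictures show it inside the rim, level, and untouched by the robot. I judged level by eye from the side view and did not measure it.

**Checks that disagreed:**
- The top and side views differed by a few millimetres on the tray's offset in the box. I went mainly by the top view, and the 9 mm play covers the difference.
- The tool drifted 1 to 2° off vertical during moves, with no visible effect.
- In the last top view the arm hid part of the box's right edge, so I checked that side only in the side view.

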